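# Shore hardness reading on a seated rubber test piece

### The job

Take the brick-red rubber test piece marked with a white ring, set it fully home and flat in the nest of the metal specimen plate, ring up, and let go of it. Then take the hand-held durometer out of its cradle and hold it upright with its round foot flat on the rubber inside the ring, pressing gently so that the sprung foot is pushed about half way in (about 5 N, never hard); finish while still holding it there, steady, for the reading. Leave the green test piece, the jar and the bottle alone.

Things in the scene. Friction and masses are not known exactly. Their poses are not given: they have to be found in the camera images.
- test_piece: brick-red moulded rubber block, 56 (its x) x 40 (its y) x 25 mm tall, about 70 g, lying flat on the bench with a white printed ring on its top face. Origin: centre of its underside; z up. It may go into the nest either way round (turned half a turn or not).
- ring_mark (a point): centre of the printed ring on the top face of the test piece; the ring is 26 mm across outside, its centre is 8 mm from the block's centre towards the block's +x and 25 mm above its underside
- plate: fixed aluminium specimen plate, 124 (x) x 104 (y) x 16 mm, on the bench. Origin: centre of its underside; z up. In its top, centred, is the nest: a rectangular recess 58.5 (x) x 42.5 mm (y), 10 mm deep, with a 2 mm chamfer at its mouth. The seated test piece stands 15 mm above the plate's top.
- nest (a point): centre of the nest's floor, 6 mm above the bench; axes as the plate's. The origin of the seated test piece comes here.
- durometer: hand-held durometer, 0.25 kg, light grey housing 32 (x) x 50 (y) x 105 mm tall, display on its -x face, rubber grips on its y faces; grip its top 35 mm from above, across 50 or 32 mm. Origin: centre of the housing's underside, z up. Below: a 24 mm collar 10 mm long, an 11 mm sprung stem and the 18 mm round foot, its flat face 30 mm below the origin when free. It starts upright in the cradle.
- foot_face (a point): centre of the flat underside of the durometer's presser foot (a fine indenter point there can be ignored)
- durometer_foot (a joint): how far the sprung foot is pushed up into the housing: 0 m free, 0.008 m at its stop. It starts to yield at 2 N and stiffens by 0.8 N per mm (5.2 N at 4 mm, half way).
- cradle: fixed grey plastic cradle, 60 (x) x 78 (y) x 48 mm tall on a 70 x 88 mm, 4 mm thick foot. Origin: centre of its underside; axes as the durometer's at the start. The durometer's housing stands 12 mm deep in a 35 x 53 mm pocket (floor 36 mm above the bench), its foot hangs in a 29 mm bore below: lift it straight up at least 45 mm to clear.
- spare_piece: dark green rubber test piece without ring, 56 x 40 x 25 mm, on the bench; to be left alone. Origin: centre of its underside.
- sample_jar: white sample jar with green cap, 48 mm across, 55 mm tall, standing on the bench; to be left alone. Origin: centre of its underside.
- amber_bottle: amber glass bottle, 52 mm across, 105 mm tall, standing on the bench; to be left alone. Origin: centre of its underside.

How it is judged (in metres and radians):
On the way:
1. the ringed test piece is fully home in the nest, ring up, and let go (z of test_piece in the frame of nest below 0.002 m and horizontal distance between test_piece and nest below 0.004 m and angle between the x axis of test_piece and the x axis of plate, either way round below 0.1 rad and angle between test_piece's own z axis and vertical below 0.06 rad and contact force between the fingers and test_piece below 0.2 N), for 0.2 s.
At the end, for the whole second after the job is handed in: Test piece flat in the nest (2 mm of the floor, 4 mm of centre, 6 degrees), untouched by the robot; durometer held still, upright within 5 degrees, foot within 5 mm of the ring's centre at 3 to 8 N, 1.5 to 6.8 mm in, touching neither plate nor cradle; green piece, jar, bottle within 20 mm (all of step 1 and contact force between the arm and test_piece below 0.2 N and horizontal distance between foot_face and ring_mark below 0.005 m and angle between durometer's own z axis and vertical below 0.09 rad and contact force between durometer and test_piece between 3 and 8 N and value of joint durometer_foot between 0.0015 and 0.0068 m and contact force between the fingers and durometer above 3 N and contact force between durometer and plate below 0.1 N and contact force between durometer and cradle below 0.1 N and linear speed of durometer below 0.01 m/s and distance of each of spare_piece, sample_jar, amber_bottle from where it was at the start of the episode below 0.02 m); the arm keeps its last pose, push and grip.
It fails at once if the durometer is pressed hard on the rubber (over 20 N) (contact force between durometer and test_piece above 20 N).
It fails at once if the green test piece is disturbed (moved over 20 mm) (distance of spare_piece from where it was at the start of the episode above 0.02 m).
It fails at once if the jar is disturbed (moved over 20 mm) (distance of sample_jar from where it was at the start of the episode above 0.02 m).
It fails at once if the bottle is disturbed (moved over 20 mm) (distance of amber_bottle from where it was at the start of the episode above 0.02 m).
It also fails if it takes over 58 s, if anything falls off the work surface, if the arm or the gripper's body presses on something with over 40 N, if the wrist force passes 120 N, or if a joint passes its speed limit or range.

### The arm

A 6-joint arm with a two-finger parallel gripper is mounted at the origin on the work surface. World frame = base frame: x ahead of the robot, y to its left, z up, the work surface at z = 0. Lengths are in m, angles in degrees, forces in N, time in s.
With the tool pointing down it reaches from about 0.25 to 0.85 m from the base axis. Payload 12.5 kg.
Tool frame: the origin (TCP) lies on the centre line of the jaws, within the pads' length; the fingertips stand 17 mm ahead of it and the grasp point (between the pads) lies 2 mm behind it; z points along the fingers, y is the line along which they close (so a half turn about z gives the same grasp; the last joint's range is limited). The gripper opens to 93 mm and grips with 3 to 60 N. Pads are 15 mm wide; open, the fingers measure 128 mm over their backs; the gripper's body (75 mm by 188 mm) begins 65 mm behind the grasp point.
Start: joints at [70.669, 20.094, 94.641, -0, 65.266, -4.847], TCP at [0.138, 0.533, 0.236] pointing down, gripper open.
Joint ranges: [-157.81, 157.81], [-45, 120.19], [0.68, 151.7], [-89.99, 269.99], [4.06, 180], [-164.3, 164.3]. Speed limits (degrees/s): [127.2, 127.2, 159.86, 180, 180, 180].

### API

Orientations are given as a 3x3 rotation matrix whose columns are the frame's x, y, z axes.
In Python, from cell import robot gives the robot as it stands.
- The arm moves only by the shell command python3 -m inch [FORCE], which reads ROWS from standard input. ROWS is a JSON object whose key "deltas" holds a list of rows, 1 to 5 of them, each of 7 numbers: dx, dy, dz in normalised numbers (1 is 750 mm), then a rotation vector rx, ry, rz in normalised numbers (1 is 360 degrees), then the finger opening in m; each row is the pose to reach, as a shift and turn from the pose commanded when the command began, along the tool's axes at that moment; what a row does not reach only later rows make up. A row lasts 1/12 s, in which the tool goes at most 0.0417 m and 7.16 degrees, less where a joint would pass 70% of its speed; a pose out of reach is approached as far as the arm can. The fingers move at their own pace and stop on an object; FORCE is the grip in N (left out, the last holds). Time passes only in rows, so rows that do not move let the fingers close. It prints the time, the measured TCP pose, the force, the opening and the grip force at its end. Shift and turn numbers lie between -1 and 1, and a call with a number outside is refused. Input that does not fit is refused with a message, and nothing moves.
- robot.get_obs(): the state, without advancing time (a new reading comes with each control period).
- robot.get_image(name): name is "scene" or "top" or "wrist"; returns the picture (480x640x3 uint8, blue, green, red); there is no depth.
- robot.calibration(name): a dict with "vfov" (degrees; the focal length in pixels is half the picture's height over the tangent of half this angle, whatever the lens; pixels are square), "cx", "cy" (the principal point, pixels), "cam_to_world" (4x4, takes a point from camera to world coordinates). Camera axes: x right, y up, looking along -z (the intrinsics and any distortion apply to the point x, -y, -z); pixel columns grow to the right and rows downward; lengths in m; the calibration is good to about 2 mm. A picture is of the moment at which its call begins: read the wrist's pose just before it. calibration takes no time and is no camera call; for the wrist camera it gives the pose at the moment of the call.
- robot.hand_in(): hands the job in; it is judged then, once.
The state is a dict: "time": time; "qpos": joint angles; "joint_vel": joint speeds; "joint_torque": joint torques, N m; "position": TCP position; "orientation": TCP orientation; "force": force on the tool from outside, world axes, zero at the start; "moment": the same for the moment, N m; "grip_width": finger opening in m; "grasp_force": force on a finger pad.
Only numpy, scipy, OpenCV 4.12 (cv2) and the standard library are available. Lean on these libraries where they do the work, as an engineer would, in place of code of your own. Each camera call takes 0.05 s, during which the arm holds its last target. There are 200 camera calls.

## Working session

There is one attempt and no reset: what is moved stays moved. The work goes in short steps, Python scripts to look and compute and a shell command to move; the robot and the scene stay as the last step left them, time stands still between calls to the robot, and variables do not carry over. Pictures are saved under pics/ and viewed, at most 10 in all, crops included, and the job is handed in when it is done.

```bash
mkdir -p pics; ls; python3 - <<'E'
from cell import robot
import cv2,numpy as np
o=robot.get_obs(); print(o['time'],o['position'],np.round(o['orientation'],3),o['grip_width'])
for n in("top","scene","wrist"):
    c=robot.calibration(n); print(n,{k:(np.round(v,4).tolist()) if k=='cam_to_world' else v for k,v in c.items()})
for n in("top","scene","wrist"):
    cv2.imwrite(f'pics/{n}0.png',robot.get_image(n))
E
```

```text
pics
0.0 [0.13744525 0.53221819 0.23509613] [[-0.968  0.25  -0.   ]
 [ 0.25   0.968 -0.001]
 [ 0.    -0.001 -1.   ]] 0.09306448192624633
top {'vfov': 51.366285982206826, 'cx': 318.9115747445535, 'cy': 235.88276856813937, 'cam_to_world': [[0.0031, 0.9818, -0.1899, 0.4417], [-1.0, 0.0025, -0.0035, 0.0415], [-0.003, 0.1899, 0.9818, 0.9081], [0.0, 0.0, 0.0, 1.0]]}
scene {'vfov': 46.385528422976165, 'cx': 316.4408152114103, 'cy': 245.4278830782518, 'cam_to_world': [[0.885, -0.3317, 0.3267, 0.9735], [0.4655, 0.6312, -0.6204, -0.6883], [-0.0005, 0.7011, 0.713, 0.8739], [0.0, 0.0, 0.0, 1.0]]}
wrist {'vfov': 71.33679746808932, 'cx': 320.49740468176185, 'cy': 242.2437235261843, 'cam_to_world': [[0.2498, -0.924, -0.2896, 0.0561], [0.9683, 0.238, 0.0757, 0.5534], [-0.001, -0.2993, 0.9542, 0.3854], [0.0, 0.0, 0.0, 1.0]]}
```

View pics/top0.png

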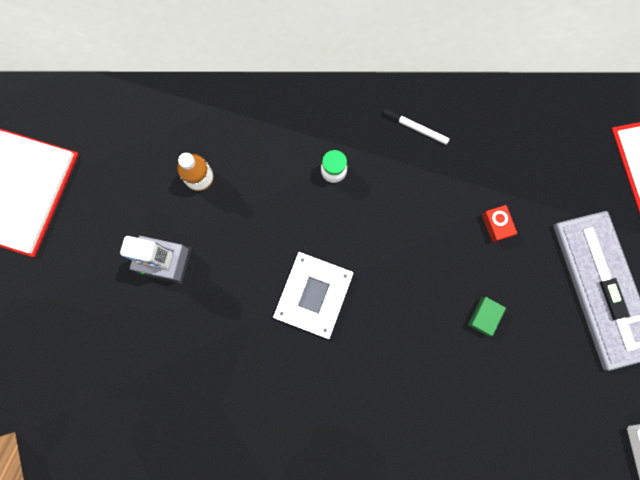

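View pics/scene0.png

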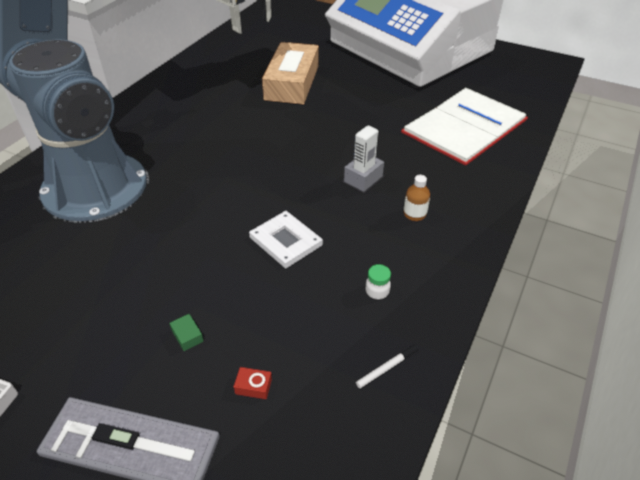

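The top view shows the red piece at about (500,223), with its ring at (500,218). The plate's nest is at (314,295), the durometer in its cradle at (140,250)–(160,260), the green piece at (487,316), the jar at (334,165) and the bottle at (195,172). The scene view agrees with this layout.

```bash
cat > h.py <<'E'
import numpy as np, cv2
from cell import robot
def cam(n):
    c=robot.calibration(n); f=240/np.tan(np.radians(c['vfov']/2)); return f,c['cx'],c['cy'],np.array(c['cam_to_world'])
def p2w(C,u,v,z):
    f,cx,cy,T=C; d=T[:3,:3]@np.array([(u-cx)/f,-(v-cy)/f,-1]); o=T[:3,3]; return o+d*(z-o[2])/d[2]
def w2p(C,P):
    f,cx,cy,T=C; p=(np.atleast_2d(P)-T[:3,3])@T[:3,:3]; return np.c_[cx+f*p[:,0]/-p[:,2], cy-f*p[:,1]/-p[:,2]]
def local(p,yaw,P):   # body points -> world, body at p (3), yaw rad
    c,s=np.cos(yaw),np.sin(yaw); return np.atleast_2d(P)@np.array([[c,-s,0],[s,c,0],[0,0,1]]).T+p
def box(a,b,z): return np.array([[a,b,z],[-a,b,z],[-a,-b,z],[a,-b,z]])
def show_tool():
    o=robot.get_obs(); R=o['orientation']; return np.array(o['position']),np.array(R)
def go(p,yaw_y,p0=None,R0=None):
    """shift (tool axes) and rz to bring TCP to p with closing axis at yaw_y (deg, mod 180)"""
    P,R=show_tool(); d=R.T@(np.array(p)-P); a=np.degrees(np.arctan2(R[1,1],R[0,1])); e=(yaw_y-a+90)%180-90
    # full target orientation: pointing straight down
    from scipy.spatial.transform import Rotation as Ro
    t=np.radians(a+e); y=np.array([np.cos(t),np.sin(t),0]); z=np.array([0,0,-1.]); D=np.c_[np.cross(y,z),y,z]
    rv=np.degrees(Ro.from_matrix(R.T@D).as_rotvec()); print('d',np.round(d,4),'rv',np.round(rv,2),'P',np.round(P,4))
E
python3 - <<'E'
from h import *
C=cam('top'); I=cv2.imread('pics/top0.png'); H=cv2.cvtColor(I,cv2.COLOR_BGR2HSV)
def rect(m,z,n):
    k,l,s,c=cv2.connectedComponentsWithStats(m.astype(np.uint8)); i=1+s[1:,4].argmax()
    ct=cv2.findContours((l==i).astype(np.uint8),0,2)[0][0]
    w=np.array([p2w(C,*q[0],z)[:2]*1000 for q in ct],np.float32); print(n,s[i,4],c[i],cv2.minAreaRect(w))
roi=np.zeros(I.shape[:2],bool); roi[195:250,475:525]=1
rect(roi&(H[...,1]>120)&(H[...,2]>150),.025,'redtop')
rect(roi&(H[...,1]<80)&(H[...,2]>150),.025,'ring')
roi[:]=0;roi[245:345,265:360]=1
rect(roi&(H[...,2]>150),.016,'plate')
roi[:]=0;roi[225:295,110:200]=1
rect(roi&(H[...,2]>200),.141,'duro')
rect(roi&(H[...,2]>60),.048,'cradle')
print('jar',p2w(C,334,160,.055),'bottle',p2w(C,187,160,.105),'spare',p2w(C,489,312,.025))
a=cv2.resize(I[195:250,470:530],None,fx=6,fy=6);b=cv2.resize(I[225:295,110:200],None,fx=4.5,fy=4.5)
h=330;b=cv2.resize(b,(int(b.shape[1]*h/b.shape[0]),h));a=cv2.resize(a,(int(a.shape[1]*h/a.shape[0]),h))
cv2.imwrite('pics/crop0.png',np.hstack([a,b]))
E
```

```text
redtop 496 [501.62298387 223.98387097] ((638.8087768554688, -284.9672546386719), (56.9571647644043, 41.16518020629883), 17.641368865966797)
ring 119 [499.66386555 217.87394958] ((646.8905639648438, -283.0773620605469), (26.35423469543457, 26.991817474365234), 43.85585021972656)
plate 4167 [313.16318695 295.01175906] ((508.46160888671875, 54.633216857910156), (106.84561157226562, 126.58911895751953), 69.42530059814453)
duro 1025 [148.01073171 250.86536585] ((559.3773803710938, 309.1443786621094), (90.86976623535156, 51.3606071472168), 77.76117706298828)
cradle 2337 [155.15618314 256.2618742 ] ((570.8529663085938, 334.42071533203125), (121.28543090820312, 66.69621276855469), 77.58146667480469)
jar [0.74544407 0.01795575 0.055     ] bottle [0.72713398 0.26777765 0.105     ] spare [ 0.47769337 -0.25321177  0.025     ]
```

View pics/crop0.png

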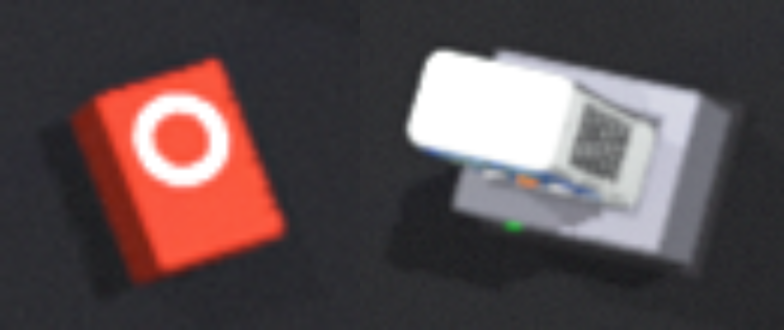

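The red piece is at about (0.639,−0.285), with its x axis at 17.6°. The plate is at (0.508,0.055), with its x axis at −20.6°. In the crop the durometer's dark grip pad faces right (−y) and the display faces the robot. I'm moving above the red piece now.

Careful with the scale: shifts go in shares of 750 mm and turns go in shares of 360 degrees. That gives: -0.144 m / 0.75 = -0.192, -0.139 m / 0.75 = -0.1853.

```bash

echo '{"deltas":[[-0.192,-0.1853,0,0,0,0,0.07],[-0.192,-0.1853,0,0,0,0,0.07],[-0.192,-0.1853,0,0,0,0,0.07],[-0.192,-0.1853,0,0,0,0,0.07],[-0.192,-0.1853,0,0,0,0,0.07]]}' | python3 -m inch | tail -3
echo '{"deltas":[[-0.192,-0.1853,0,0,0,0,0.07],[-0.192,-0.1853,0,0,0,0,0.07],[-0.192,-0.1853,0,0,0,0,0.07],[-0.192,-0.1853,0,0,0,0,0.07],[-0.192,-0.1853,0,0,0,0,0.07]]}' | python3 -m inch | tail -3
echo '{"deltas":[[-0.192,-0.1853,0,0,0,0,0.07],[-0.192,-0.1853,0,0,0,0,0.07],[-0.192,-0.1853,0,0,0,0,0.07],[-0.192,-0.1853,0,0,0,0,0.07],[-0.192,-0.1853,0,0,0,0,0.07]]}' | python3 -m inch | tail -3
python3 -c "from h import *; go([.6388,-.285,.2],107.6)"
```

```text
force: [0.9, 1.0, 0.3]
grip_width: 0.0705
grasp_force: 0.0
force: [0.3, 0.3, -0.3]
grip_width: 0.0699
grasp_force: 0.0
force: [1.4, 1.0, -0.1]
grip_width: 0.07
grasp_force: 0.0
d [-0.2565 -0.2466  0.0358] rv [-1.000e-02  2.000e-02 -3.214e+01] P [0.4524 0.0181 0.2356]
```

Scaled: -0.144 m / 0.75 = -0.192, -0.139 m / 0.75 = -0.1853, -32 degrees / 360 = -0.0889.

```bash

echo '{"deltas":[[-0.192,-0.1853,0,0,0,-0.0889,0.07],[-0.192,-0.1853,0,0,0,-0.0889,0.07],[-0.192,-0.1853,0,0,0,-0.0889,0.07],[-0.192,-0.1853,0,0,0,-0.0889,0.07],[-0.192,-0.1853,0,0,0,-0.0889,0.07]]}' | python3 -m inch | tail -3
python3 -c "from h import *; go([.6388,-.285,.2],107.6)"
```

```text
force: [-0.4, 0.1, -0.1]
grip_width: 0.07
grasp_force: 0.0
d [-0.0372 -0.1516  0.0354] rv [ 0.   -0.01  0.28] P [ 0.5569 -0.1522  0.2354]
```

Scaled: -0.151 m / 0.75 = -0.2013, -0.037 m / 0.75 = -0.0493.

```bash

echo '{"deltas":[[-0.0493,-0.2013,0.0467,0,0,0,0.07],[-0.0493,-0.2013,0.0467,0,0,0,0.07],[-0.0493,-0.2013,0.0467,0,0,0,0.07],[-0.0493,-0.2013,0.0467,0,0,0,0.07],[-0.0493,-0.2013,0.0467,0,0,0,0.07]]}' | python3 -m inch | tail -3
python3 - <<'E'
from h import *
C=cam('wrist'); I=robot.get_image('wrist'); cv2.imwrite('pics/w1.png',I); H=cv2.cvtColor(I,cv2.COLOR_BGR2HSV)
m=((H[...,1]>120)&((H[...,0]<12)|(H[...,0]>170))&(H[...,2]>150)).astype(np.uint8)
k,l,s,c=cv2.connectedComponentsWithStats(m);i=1+s[1:,4].argmax();ct=cv2.findContours((l==i).astype(np.uint8),0,2)[0][0]
w=np.array([p2w(C,*q[0],.025)[:2]*1000 for q in ct],np.float32); print(s[i],cv2.minAreaRect(w))
m=((H[...,1]<60)&(H[...,2]>150)).astype(np.uint8); x,y,a,b,_=s[i]; m2=m*0; m2[y:y+b,x:x+a]=m[y:y+b,x:x+a]
w=np.array([p2w(C,u,v,.025)[:2]*1000 for v,u in np.argwhere(m2)]); print('ring',w.mean(0))
go([.6388,-.285,.03],107.6)
E
```

```text
force: [0.1, -1.5, -1.1]
grip_width: 0.0701
grasp_force: 0.0
[   0    3   79  315 1924] ((676.0938720703125, -564.8696899414062), (290.7650146484375, 59.73745346069336), 11.289633750915527)
ring [ 680.05456915 -567.60667278]
d [-0.0022 -0.0011  0.1681] rv [ 0.1  -0.12 -0.22] P [ 0.6368 -0.2848  0.1981]
```

View pics/w1.png

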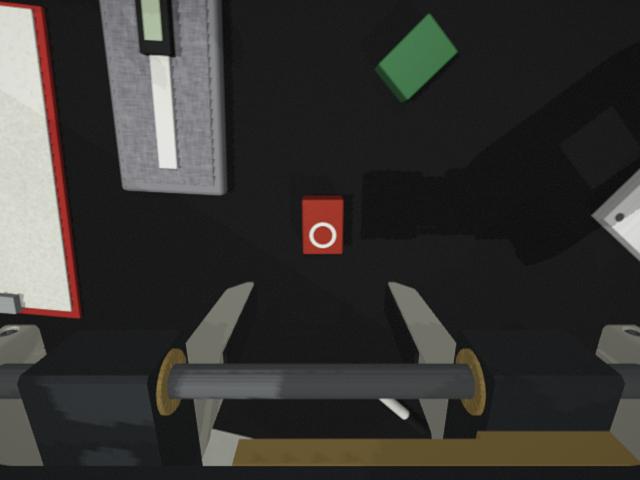

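The wrist view shows the red piece at (323,225), ring at (322,235) and square to the jaws. Red clutter also caught my mask, so I'm repeating the measurement on a small region.

```bash

cat >> h.py <<'E'
def block(I,C,x0,x1,y0,y1,z,vmin=120):
    H=cv2.cvtColor(I,cv2.COLOR_BGR2HSV); r=np.zeros(I.shape[:2],bool); r[y0:y1,x0:x1]=1
    m=(r&(H[...,1]>110)&((H[...,0]<12)|(H[...,0]>170))&(H[...,2]>vmin)).astype(np.uint8)
    ct=max(cv2.findContours(m,0,1)[0],key=cv2.contourArea)
    w=np.array([p2w(C,*q[0],z)[:2]*1000 for q in ct],np.float32); print('block',cv2.minAreaRect(w))
    m=(cv2.drawContours(m*0,[ct],0,1,-1)>0)&(H[...,1]<100)
    e=cv2.fitEllipse(max(cv2.findContours(m.astype(np.uint8),0,1)[0],key=cv2.contourArea)); print('ring',p2w(C,*e[0],z))
E
python3 - <<'E'
from h import *
C=cam('wrist'); I=robot.get_image('wrist')
for v in (90,130): block(I,C,290,360,185,265,.025,v)
print(w2p(C,[.6368,-.2848,.025]))
go([.6388,-.285,.03],107.6)
E
```

```text
block ((637.7562866210938, -285.2349548339844), (55.926300048828125, 39.884925842285156), 17.781511306762695)
ring [ 0.64552934 -0.2826027   0.025     ]
block ((637.6921997070312, -285.2216796875), (53.59960174560547, 38.96015167236328), 17.364992141723633)
ring [ 0.64552934 -0.2826027   0.025     ]
[[320.00159493 225.9137561 ]]
d [-0.0019 -0.0026  0.1692] rv [ 0.09 -0.08 -0.16] P [ 0.6365 -0.2833  0.1992]
```

Scaled: 0.13 m / 0.75 = 0.1733, -0.002 m / 0.75 = -0.0027.

```bash

echo '{"deltas":[[-0.0013,-0.0027,0.1733,0,0,0,0.07],[-0.0013,-0.0027,0.1733,0,0,0,0.07],[-0.0013,-0.0027,0.1733,0,0,0,0.07],[-0.0013,-0.0027,0.1733,0,0,0,0.07],[-0.0013,-0.0027,0.1733,0,0,0,0.07]]}' | python3 -m inch | tail -3
python3 -c "from h import *; go([.6378,-.2852,.03],107.7)"
```

```text
force: [0.5, -0.8, 1.4]
grip_width: 0.0702
grasp_force: 0.0
d [ 0.0001 -0.0025  0.0394] rv [ 0.17 -0.17 -0.14] P [ 0.6373 -0.2829  0.0694]
```

Scaled: 0.039 m / 0.75 = 0.052, -0.002 m / 0.75 = -0.0027.

```bash

echo '{"deltas":[[0,-0.0027,0.052,0,0,0,0.07],[0,-0.0027,0.052,0,0,0,0.07],[0,-0.0027,0.052,0,0,0,0.07],[0,-0.0027,0.052,0,0,0,0.07]]}' | python3 -m inch | tail -3
python3 -c "from h import *; go([.6378,-.2852,.03],107.7)"
echo '{"deltas":[[0,0,0,0,0,0,0.03],[0,0,0,0,0,0,0.03],[0,0,0,0,0,0,0.03],[0,0,0,0,0,0,0.03],[0,0,0,0,0,0,0.03]]}' | python3 -m inch 15 | tail -3
echo '{"deltas":[[0,0,0,0,0,0,0.03],[0,0,0,0,0,0,0.03],[0,0,0,0,0,0,0.03]]}' | python3 -m inch 15 | tail -3
python3 -c "from h import *; go([.6378,-.2852,.03],107.7)"
```

```text
force: [0.5, 0.3, 0.1]
grip_width: 0.0695
grasp_force: 0.0
d [0.002  0.0022 0.0052] rv [-0.15  0.15 -0.17] P [ 0.6404 -0.2866  0.0352]
force: [-1.0, 1.7, 0.6]
grip_width: 0.0411
grasp_force: 0.3
force: [-1.7, 1.0, 5.3]
grip_width: 0.0396
grasp_force: 15.0
d [0.001  0.0014 0.002 ] rv [-0.    0.01 -0.18] P [ 0.6391 -0.2863  0.032 ]
```

Scaled: -0.13 m / 0.75 = -0.1733, -0.12 m / 0.75 = -0.16.

```bash

echo '{"deltas":[[0,0,-0.16,0,0,0,0.03],[0,0,-0.16,0,0,0,0.03],[0,0,-0.16,0,0,0,0.03],[0.0053,0.0667,-0.1733,0,0,0,0.03],[0.008,0.12,-0.1733,0,0,0,0.03]]}' | python3 -m inch | tail -3
echo '{"deltas":[[0.0147,0.26,0,0,0,0.1056,0.03],[0.0147,0.26,0,0,0,0.1056,0.03],[0.0147,0.26,0,0,0,0.1056,0.03],[0.0147,0.26,0,0,0,0.1056,0.03],[0.0147,0.26,0,0,0,0.1056,0.03]]}' | python3 -m inch | tail -3
python3 -c "from h import *; go([.5085,.0546,.16],69.4)"
```

```text
force: [0.5, 0.8, -1.1]
grip_width: 0.0396
grasp_force: 15.0
force: [0.2, 0.1, -0.5]
grip_width: 0.04
grasp_force: 15.0
d [0.0531 0.0654 0.0012] rv [ 0.01 -0.05  2.16] P [ 0.5382 -0.0243  0.1611]
```

Scaled: -0.04 m / 0.75 = -0.0533, 0.02 m / 0.75 = 0.0267, 2 degrees / 360 = 0.0056.

```bash

echo '{"deltas":[[0.0267,0.0533,-0.0533,0,0,0.0056,0.03],[0.0267,0.0533,-0.0533,0,0,0.0056,0.03],[0.0267,0.0533,-0.0533,0,0,0.0056,0.03],[0.0267,0.0533,-0.0533,0,0,0.0056,0.03]]}' | python3 -m inch | tail -3
python3 - <<'E'
from h import *
go([.5085,.0546,.16],69.4)
I=robot.get_image('wrist'); cv2.imwrite('pics/w2.png',I); C=cam('wrist'); np.save('C2.npy',np.array(C,dtype=object),allow_pickle=True)
print(w2p(C,local([.5085,.0546,0],np.radians(-20.6),np.r_[box(.062,.052,.016),box(.03125,.02325,.016)])).round())
go([.5085,.0546,.16],69.4)
E
```

```text
force: [0.4, 0.2, -0.6]
grip_width: 0.0399
grasp_force: 15.0
d [0.0361 0.0261 0.0414] rv [0.   0.06 0.57] P [0.5334 0.0177 0.2015]
[[395. 247.]
 [405. 122.]
 [294. 121.]
 [296. 246.]
 [369. 219.]
 [372. 156.]
 [324. 155.]
 [324. 218.]]
d [0.036  0.0269 0.0407] rv [-0.02 -0.02  0.5 ] P [0.5331 0.017  0.2007]
```

View pics/w2.png

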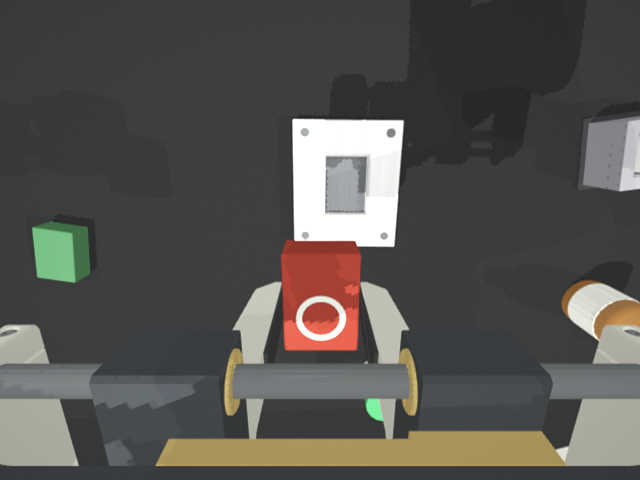

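The wrist view shows the plate with corners near (293,120), (403,121), (397,246) and (295,243). The piece is held square between the pads, ring at (321,318). I'll fit both precisely.

```bash

python3 - <<'E'
from h import *
from scipy.optimize import least_squares
I=cv2.imread('pics/w2.png'); C=np.load('C2.npy',allow_pickle=True); H=cv2.cvtColor(I,cv2.COLOR_BGR2HSV)
r=np.zeros(I.shape[:2],bool); r[100:242,280:420]=1
m=(r&(H[...,1]<60)&(H[...,2]>140)).astype(np.uint8)
ct=max(cv2.findContours(m,0,1)[0],key=cv2.contourArea)[:,0,:]; ct=ct[ct[:,1]<239]
w=np.array([p2w(C,u,v,.016)[:2] for u,v in ct])
def res(p):
    c,s=np.cos(p[2]),np.sin(p[2]); q=(w-p[:2])@np.array([[c,-s],[s,c]]); a=np.abs(q)-[.062,.052]
    return np.max(a,axis=1)*1000
f=least_squares(res,[.5085,.0546,np.radians(-20.6)],loss='soft_l1'); print('plate',f.x[:2],np.degrees(f.x[2]),np.abs(f.fun).mean())
P=np.array([.5331,.017,.2007])
block(I,C,275,370,246,352,P[2]-.007,130)
# nest dark rect
n=(r&(H[...,2]<150)).astype(np.uint8); n[:150]=0;n[220:]=0;n[:,:318]=0;n[:,380:]=0
n=((H[...,2]<190)*255).astype(np.uint8)
cv2.imwrite('pics/n.png',cv2.resize(I[110:250,280:420],None,fx=4,fy=4))
E
```

```text
plate [0.50602234 0.05357168] -20.5455599157462 0.2877500064119526
block ((530.483642578125, 17.954647064208984), (39.92886734008789, 59.97413635253906), 69.92539978027344)
ring [0.54000395 0.01452663 0.1937    ]
```

View pics/n.png

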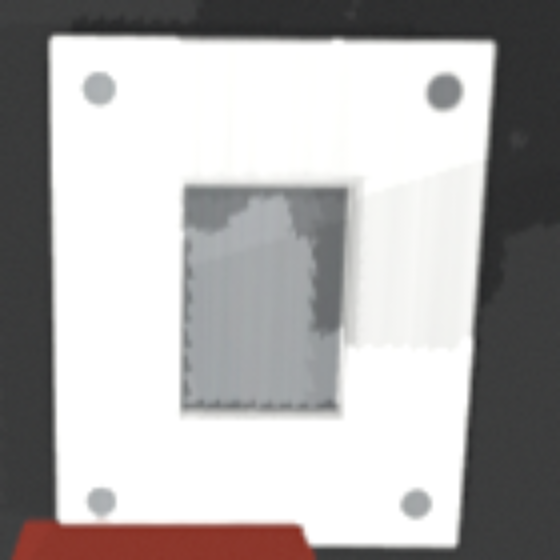

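The crop shows the nest's mouth cleanly, centred on the plate. The plate fit gives (0.506,0.0536) at −20.5°, and the block sits within 1 mm of the TCP.

Scaled: 0.12 m / 0.75 = 0.16, 0.05 m / 0.75 = 0.0667, 0.5 degrees / 360 = 0.0014.

```bash
python3 -c "from h import *; go([.5066,.0534,.08],69.45)"
echo '{"deltas":[[0.0493,0.0333,0.0667,0,0,0.0014,0.03],[0.0493,0.0333,0.0667,0,0,0.0014,0.03],[0.0493,0.0333,0.16,0,0,0.0014,0.03],[0.0493,0.0333,0.16,0,0,0.0014,0.03],[0.0493,0.0333,0.16,0,0,0.0014,0.03]]}' | python3 -m inch | tail -3
echo '{"deltas":[[0,0,0,0,0,0,0.03],[0,0,0,0,0,0,0.03],[0,0,0,0,0,0,0.03]]}' | python3 -m inch | tail -3
python3 - <<'E'
from h import *
go([.5066,.0534,.055],69.45)
E
```

```text
d [0.0374 0.0251 0.1207] rv [-0.02 -0.02  0.45] P [0.5331 0.017  0.2007]
force: [-1.5, 0.6, -0.8]
grip_width: 0.0398
grasp_force: 15.0
force: [0.9, 0.8, -0.7]
grip_width: 0.0398
grasp_force: 15.0
d [ 0.0017 -0.0004  0.0279] rv [ 0.05  0.14 -0.13] P [0.5082 0.0532 0.0829]
```

Scaled: 0.031 m / 0.75 = 0.0413, 0.0015 m / 0.75 = 0.002.

```bash

echo '{"deltas":[[0.002,0,0.02,0,0,0,0.03],[0.002,0,0.0373,0,0,0,0.03],[0.002,0,0.0413,0,0,0,0.03],[0.002,0,0.0413,0,0,0,0.03]]}' | python3 -m inch | tail -3
python3 -c "from h import *; go([.5066,.0534,.038],69.45)"
echo '{"deltas":[[0,0,0.0053,0,0,0,0.03],[0,0,0.0107,0,0,0,0.03],[0,0,0.0133,0,0,0,0.03],[0,0,0.0133,0,0,0,0.03]]}' | python3 -m inch | tail -3
python3 -c "from h import *; go([.5066,.0534,.038],69.45)"
```

```text
force: [0.3, -0.3, -0.6]
grip_width: 0.04
grasp_force: 15.0
d [-0.0008 -0.0003  0.0129] rv [ 0.01  0.02 -0.09] P [0.5059 0.054  0.0509]
force: [2.4, -0.5, -2.0]
grip_width: 0.0398
grasp_force: 15.0
d [-0.0003 -0.0006  0.0026] rv [ 0.03  0.11 -0.08] P [0.5065 0.0541 0.0406]
```

Scaled: 0.004 m / 0.75 = 0.0053, 0.002 m / 0.75 = 0.0027.

```bash

echo '{"deltas":[[0,0,0.0027,0,0,0,0.03],[0,0,0.0053,0,0,0,0.03],[0,0,0.0053,0,0,0,0.03]]}' | python3 -m inch | tail -3
python3 -c "from h import *; go([.5066,.0534,.038],69.45)"
echo '{"deltas":[[0,0,0,0,0,0,0.07],[0,0,0,0,0,0,0.07],[0,0,0,0,0,0,0.07],[0,0,0,0,0,0,0.07],[0,0,-0.04,0,0,0,0.07]]}' | python3 -m inch | tail -3
echo '{"deltas":[[0,0,-0.1067,0,0,0,0.085],[0,0,-0.1067,0,0,0,0.085],[0.08,0,-0.1333,0,0,0,0.085],[0.1067,0,-0.1333,0,0,0,0.085],[0.1067,0,-0.1333,0,0,0,0.085]]}' | python3 -m inch | tail -3
python3 - <<'E'
from h import *
I=robot.get_image('top'); C=cam('top'); block(I,C,285,345,265,325,.031,100)
cv2.imwrite('pics/s.png',np.vstack([cv2.resize(I[240:350,255:375],(480,440)),])); go([.54,.3,.2],80)
E
```

```text
force: [3.1, -0.7, 8.4]
grip_width: 0.0399
grasp_force: 15.0
d [-0.0002 -0.0007 -0.0009] rv [ 0.04  0.12 -0.08] P [0.5067 0.0541 0.0371]
force: [-0.0, -0.0, -1.0]
grip_width: 0.0677
grasp_force: 0.0
force: [0.5, 0.1, -0.3]
grip_width: 0.0844
grasp_force: 0.0
block ((512.3800048828125, 52.42909240722656), (38.7867431640625, 42.59228515625), 69.58082580566406)Traceback (most recent call last):
  File "<stdin>", line 2, in <module>
  File "h.py", line 27, in block
    e=cv2.fitEllipse(max(cv2.findContours(m.astype(np.uint8),0,1)[0],key=cv2.contourArea)); print('ring',p2w(C,*e[0],z))
                     ~~~^^^^^^^^^^^^^^^^^^^^^^^^^^^^^^^^^^^^^^^^^^^^^^^^^^^^^^^^^^^^^^^^^
ValueError: max() iterable argument is empty
```

```bash

python3 - <<'E'
from h import *
C=cam('top'); p=p2w(C,138.4,248.3,.141); print(p, p2w(C,156,257,.048))
A=[p2w(C,110+(x-360)/4.714,225+y/4.714,.141)[:2] for x,y in((420,50),(578,78),(562,172),(404,142))]; print(np.round(A,4))
go([p[0],p[1],.23],78)
E
```

```text
[0.56965792 0.32579848 0.141     ] [0.56988128 0.32844482 0.048     ]
[[0.5898 0.3518]
 [0.5804 0.2986]
 [0.549  0.3019]
 [0.5588 0.3547]]
d [-0.0471  0.2768 -0.0631] rv [ 0.   -0.03 -8.55] P [0.4284 0.0831 0.1669]
```

Scaled: 0.14 m / 0.75 = 0.1867, -0.093 m / 0.75 = -0.124, -9 degrees / 360 = -0.025.

```bash

echo '{"deltas":[[0,0.0533,-0.0533,0,0,0,0.09],[-0.0267,0.1867,-0.124,0,0,0,0.09],[-0.0267,0.1867,-0.124,0,0,-0.025,0.09],[-0.0267,0.1867,-0.124,0,0,-0.025,0.09],[-0.0267,0.1867,-0.124,0,0,-0.025,0.09]]}' | python3 -m inch | tail -3
python3 - <<'E'
from h import *
I=robot.get_image('top'); C=cam('top'); cv2.imwrite('pics/t2.png',I)
block(I,C,285,345,265,325,.031,100); go([.5697,.3258,.26],80)
cv2.imwrite('pics/s.png',cv2.resize(I[240:350,255:375],(480,440)))
E
```

```text
force: [0.2, 0.1, -0.1]
grip_width: 0.0902
grasp_force: 0.0
block ((506.6018981933594, 54.603851318359375), (38.75108337402344, 55.0061149597168), 69.39362335205078)
ring [0.51445077 0.05196787 0.031     ]
d [-0.0439  0.1284  0.001 ] rv [ 0.1   0.16 -1.5 ] P [0.501  0.2088 0.2606]
```

View pics/s.png

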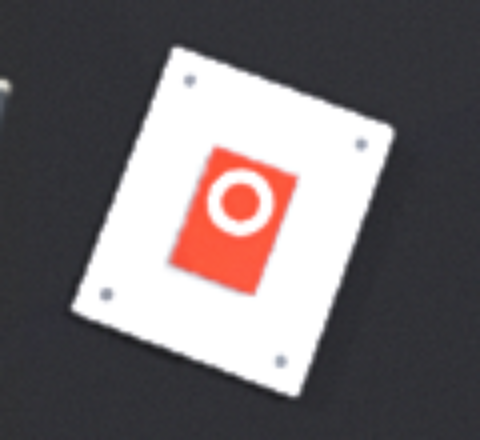

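The crop shows the piece squarely seated in the nest, ring up. Its size matches a 31 mm top height, and the ring is at about (0.514,0.0518). Next is the durometer.

Scaled: 0.12 m / 0.75 = 0.16, -0.043 m / 0.75 = -0.0573, -1.5 degrees / 360 = -0.0042.

```bash

echo '{"deltas":[[-0.0573,0.16,0,0,0,-0.0042,0.09],[-0.0573,0.16,0,0,0,-0.0042,0.09],[-0.0573,0.16,0,0,0,-0.0042,0.09],[-0.0573,0.16,0,0,0,-0.0042,0.09],[-0.0573,0.16,0,0,0,-0.0042,0.09]]}' | python3 -m inch | tail -3
python3 - <<'E'
from h import *
go([.5697,.3258,.25],80)
I=robot.get_image('wrist'); C=cam('wrist');cv2.imwrite('pics/w3.png',I);np.save('C3.npy',np.array(C,dtype=object),allow_pickle=True)
p=[.5697,.327,0]; print(w2p(C,local(p,np.radians(-10),np.r_[box(.016,.025,.141),box(.03,.039,.048)])).round())
E
```

```text
force: [-0.4, 0.5, -0.7]
grip_width: 0.0899
grasp_force: 0.0
d [-0.0025  0.011   0.0069] rv [-0.11 -0.15 -0.11] P [0.5653 0.3154 0.2569]
[[366. 264.]
 [367. 227.]
 [306. 227.]
 [307. 264.]
 [367. 246.]
 [369. 193.]
 [297. 193.]
 [298. 246.]]
```

View pics/w3.png

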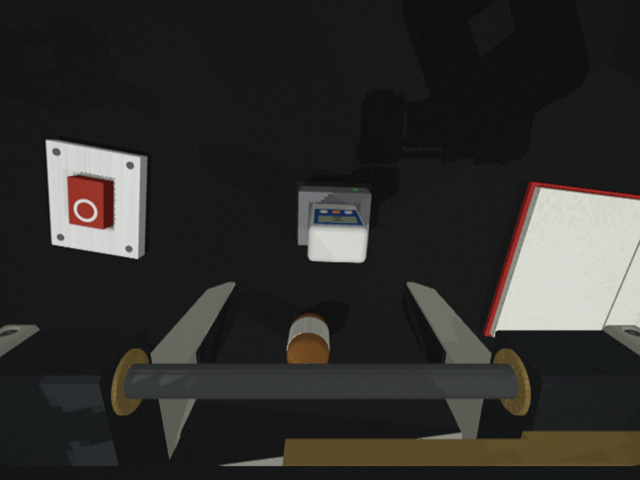

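The wrist view shows the durometer's top at (307–368, 226–263), within 1 px of the prediction for (0.5697,0.327) at 80°. The bottle at (308,345) is clear of the fingers.

Scaled: 0.06 m / 0.75 = 0.08, 0.012 m / 0.75 = 0.016.

```bash

echo '{"deltas":[[-0.004,0.016,0,0,0,0,0.09],[-0.004,0.016,0.08,0,0,0,0.09],[-0.004,0.016,0.08,0,0,0,0.09],[-0.004,0.016,0.08,0,0,0,0.09]]}' | python3 -m inch | tail -3
python3 -c "from h import *; go([.57,.327,.126],80)"
```

```text
force: [-0.7, 0.6, -0.7]
grip_width: 0.0904
grasp_force: 0.0
d [-0.0018  0.0038  0.0688] rv [-0.28 -0.36 -0.22] P [0.5681 0.3238 0.1948]
```

Scaled: 0.068 m / 0.75 = 0.0907, 0.03 m / 0.75 = 0.04.

```bash

echo '{"deltas":[[-0.0027,0.004,0.04,0,0,0,0.09],[-0.0027,0.004,0.0907,0,0,0,0.09],[-0.0027,0.004,0.0907,0,0,0,0.09],[-0.0027,0.004,0.0907,0,0,0,0.09],[-0.0027,0.004,0.0907,0,0,0,0.09]]}' | python3 -m inch | tail -3
python3 -c "from h import *; go([.57,.327,.126],80)"
echo '{"deltas":[[0,0,0,0,0,0,0.09]]}' | python3 -m inch | tail -3
python3 -c "from h import *; go([.57,.327,.126],80)"
```

```text
force: [-0.3, 0.5, 0.8]
grip_width: 0.0899
grasp_force: 0.0
d [ 0.0033 -0.0025  0.0081] rv [ 0.08  0.12 -0.17] P [0.5737 0.3289 0.1341]
force: [-0.2, 0.1, 0.6]
grip_width: 0.0903
grasp_force: 0.0
d [ 0.0034 -0.003   0.0084] rv [ 0.13  0.18 -0.15] P [0.5739 0.3293 0.1344]
```

Scaled: 0.007 m / 0.75 = 0.0093.

```bash

echo '{"deltas":[[0,0,0.0093,0,0,0,0.09],[0,0,0.0093,0,0,0,0.09],[0,0,0.0093,0,0,0,0.09],[0,0,0.0093,0,0,0,0.09]]}' | python3 -m inch
python3 -c "from h import *; go([.57,.327,.126],80)"
```

```text
time: 9.53
position: [0.5728, 0.3291, 0.1247]
orientation: [[-0.984, 0.176, 0.0], [0.176, 0.984, 0.0], [-0.0, 0.0, -1.0]]
force: [-0.3, -0.2, -0.2]
grip_width: 0.0898
grasp_force: 0.0
d [ 0.0024 -0.0026 -0.0013] rv [ 0.01  0.01 -0.13] P [0.5728 0.3291 0.1247]
```

Scaled: -0.002 m / 0.75 = -0.0027.

```bash

echo '{"deltas":[[0.0027,-0.0027,0,0,0,0,0.09],[0.0027,-0.0027,0,0,0,0,0.09],[0.0027,-0.0027,0,0,0,0,0.09],[0.0027,-0.0027,0,0,0,0,0.09],[0.0027,-0.0027,0,0,0,0,0.09]]}' | python3 -m inch |sed -n 2p
echo '{"deltas":[[0,0,0,0,0,0,0.09],[0,0,0,0,0,0,0.09],[0,0,0,0,0,0,0.09]]}' | python3 -m inch |sed -n 2p
echo '{"deltas":[[0,0,0,0,0,0,0.04],[0,0,0,0,0,0,0.04],[0,0,0,0,0,0,0.04],[0,0,0,0,0,0,0.04],[0,0,0,0,0,0,0.04]]}' | python3 -m inch 25
echo '{"deltas":[[0,0,0,0,0,0,0.04],[0,0,0,0,0,0,0.04],[0,0,0,0,0,0,0.04],[0,0,0,0,0,0,0.04],[0,0,0,0,0,0,0.04]]}' | python3 -m inch 25
```

```text
position: [0.5705, 0.3275, 0.1244]
position: [0.5704, 0.3275, 0.1243]
time: 10.62
position: [0.5705, 0.3275, 0.1244]
orientation: [[-0.984, 0.176, 0.0], [0.176, 0.984, -0.0], [-0.0, -0.0, -1.0]]
force: [0.1, 0.2, 0.7]
grip_width: 0.0613
grasp_force: 0.0
time: 11.03
position: [0.5704, 0.3275, 0.1243]
orientation: [[-0.984, 0.176, 0.0], [0.176, 0.984, 0.0], [0.0, 0.0, -1.0]]
force: [0.9, 0.5, 0.2]
grip_width: 0.05
grasp_force: 24.8
```

Scaled: -0.09 m / 0.75 = -0.12, -0.05 m / 0.75 = -0.0667.

```bash

echo '{"deltas":[[0,0,-0.02,0,0,0,0.04],[0,0,-0.04,0,0,0,0.04],[0,0,-0.0667,0,0,0,0.04],[0,0,-0.0933,0,0,0,0.04],[0,0,-0.12,0,0,0,0.04]]}' | python3 -m inch 30
echo '{"deltas":[[0,0,0,0,0,0,0.04],[0,0,0,0,0,0,0.04],[0,0,0,0,0,0,0.04],[0,0,0,0,0,0,0.04],[0,0,0,0,0,0,0.04]]}' | python3 -m inch |sed -n '2p;4,6p'
python3 - <<'E'
from h import *
I=robot.get_image('scene'); cv2.imwrite('pics/sc.png',cv2.resize(I[40:280,230:550],(800,600)))
go([.514,.0515,.21],69.5)
E
```

```text
time: 11.45
position: [0.5701, 0.3272, 0.2148]
orientation: [[-0.984, 0.176, -0.001], [0.176, 0.984, -0.001], [0.001, -0.001, -1.0]]
force: [0.6, -0.0, -1.6]
grip_width: 0.0503
grasp_force: 29.7
position: [0.57, 0.3272, 0.2129]
force: [0.3, 0.0, -1.8]
grip_width: 0.0499
grasp_force: 29.7
d [ 0.0067 -0.2814  0.0034] rv [-0.07 -0.08 10.36] P [0.5701 0.3273 0.2131]
```

View pics/sc.png

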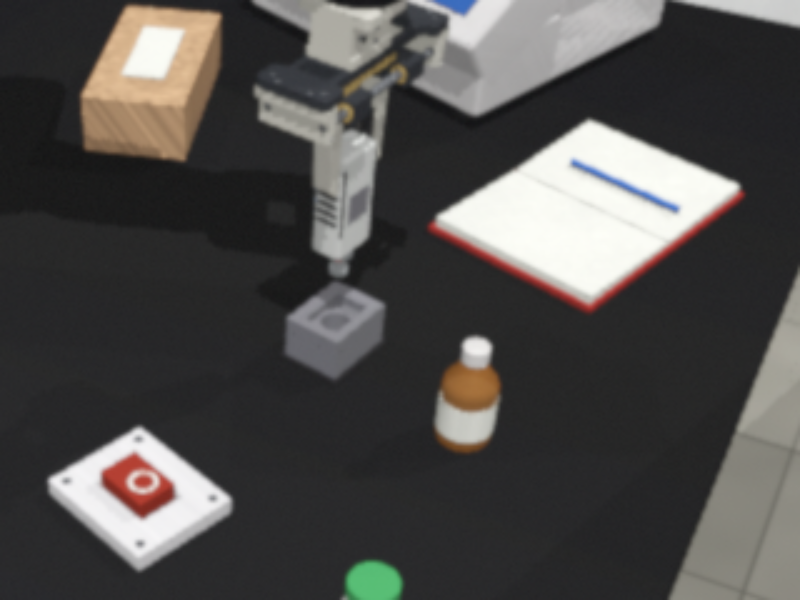

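The scene view shows the durometer lifted clear of the cradle and upright, with foot at (338,268), and the piece seated in the plate. I'm moving over the ring.

```bash

echo '{"deltas":[[0.0013,-0.04,0,0,0,0,0.04],[0.004,-0.08,0,0,0,0,0.04],[0.0053,-0.12,0,0,0,0,0.04],[0.008,-0.16,0,0,0,0,0.04],[0.0093,-0.2,0,0,0,0,0.04]]}' | python3 -m inch |sed -n '2p'
echo '{"deltas":[[0,-0.04,0,0,0,0,0.04],[0,-0.08,0,0,0,0,0.04],[0,-0.12,0,0,0,0,0.04],[0,-0.16,0,0,0,0,0.04],[0,-0.1747,0,0,0,0,0.04]]}' | python3 -m inch |sed -n '2p'
echo '{"deltas":[[0,0,0.0267,0,0,0,0.04],[0,0,0.0467,0,0,0,0.04],[0,0,0.06,0,0,0,0.04],[0,0,0.06,0,0,0,0.04],[0,0,0.06,0,0,0,0.04]]}' | python3 -m inch |sed -n '2p'
echo '{"deltas":[[0,0,0,0,0,0,0.04],[0,0,0,0,0,0,0.04],[0,0,0,0,0,0,0.04],[0,0,0,0,0,0,0.04]]}' | python3 -m inch 
python3 - <<'E'
from h import *
go([.514,.0515,.15],80)
P,_=show_tool()
I=robot.get_image('scene'); C=cam('scene'); q=w2p(C,[[P[0],P[1],P[2]-.1183],[.514,.0515,.031]]); print(q)
u,v=q.mean(0).astype(int); cv2.imwrite('pics/f.png',cv2.resize(I[v-40:v+35,u-50:u+50],(800,600),interpolation=2)); print(u-50,v-40)
E
```

```text
position: [0.5364, 0.1798, 0.2138]
position: [0.5133, 0.0493, 0.214]
position: [0.5141, 0.0524, 0.1692]
time: 13.5
position: [0.5143, 0.0522, 0.1698]
orientation: [[-0.984, 0.176, 0.001], [0.176, 0.984, -0.0], [-0.001, 0.0, -1.0]]
force: [0.5, 0.0, -3.1]
grip_width: 0.0499
grasp_force: 29.7
d [ 0.0002 -0.0007  0.0198] rv [ 0.01  0.04 -0.13] P [0.5143 0.0522 0.1698]
[[287.72524147 225.23619808]
 [287.80967993 232.27760934]]
237 188
```

View pics/f.png

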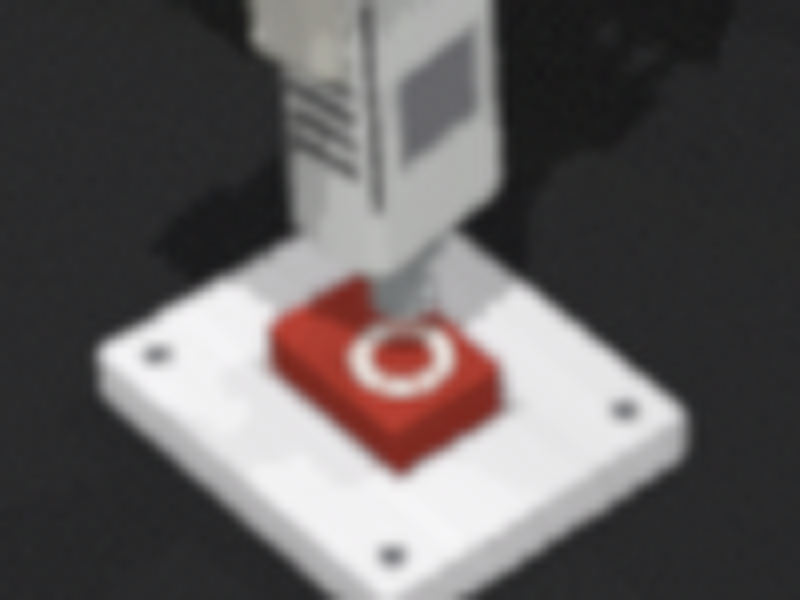

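The crop shows the foot about 20 mm above the ring, its centre near (403,298) and the ring at (402,357). Both match the projections, so the foot is aligned and I'm lowering gently.

Scaled: 0.016 m / 0.75 = 0.0213, 0.012 m / 0.75 = 0.016.

```bash

echo '{"deltas":[[0,-0.0007,0.008,0,0,0,0.04],[0,-0.0007,0.016,0,0,0,0.04],[0,-0.0007,0.0213,0,0,0,0.04],[0,-0.0007,0.0213,0,0,0,0.04],[0,-0.0007,0.0213,0,0,0,0.04]]}' | python3 -m inch |sed -n '2p;4p'
echo '{"deltas":[[0,0,0,0,0,0,0.04],[0,0,0,0,0,0,0.04],[0,0,0,0,0,0,0.04]]}' | python3 -m inch |sed -n '2p;4p'
echo '{"deltas":[[0,0,0.0013,0,0,0,0.04],[0,0,0.0027,0,0,0,0.04],[0,0,0.004,0,0,0,0.04],[0,0,0.004,0,0,0,0.04],[0,0,0.004,0,0,0,0.04]]}' | python3 -m inch |sed -n '2p;4p'
echo '{"deltas":[[0,0,0,0,0,0,0.04],[0,0,0,0,0,0,0.04],[0,0,0,0,0,0,0.04]]}' | python3 -m inch |sed -n '2p;4p'
```

```text
position: [0.5138, 0.0516, 0.1529]
force: [0.6, 0.3, -2.7]
position: [0.5141, 0.0516, 0.1535]
force: [0.4, 0.1, -2.5]
position: [0.514, 0.0516, 0.1503]
force: [1.1, 1.5, -0.9]
position: [0.514, 0.0516, 0.1504]
force: [-0.7, -0.6, -2.3]
```

```bash

echo '{"deltas":[[0,0,0.0013,0,0,0,0.04],[0,0,0.0027,0,0,0,0.04],[0,0,0.0027,0,0,0,0.04],[0,0,0.0027,0,0,0,0.04],[0,0,0.0027,0,0,0,0.04]]}' | python3 -m inch |sed -n '2p;4p'
echo '{"deltas":[[0,0,0,0,0,0,0.04],[0,0,0,0,0,0,0.04]]}' | python3 -m inch |sed -n '2p;4p'
echo '{"deltas":[[0,0,0.0013,0,0,0,0.04],[0,0,0.002,0,0,0,0.04],[0,0,0.002,0,0,0,0.04],[0,0,0.002,0,0,0,0.04],[0,0,0.002,0,0,0,0.04]]}' | python3 -m inch |sed -n '2p;4p'
echo '{"deltas":[[0,0,0,0,0,0,0.04],[0,0,0,0,0,0,0.04]]}' | python3 -m inch |sed -n '2p;4p'
```

```text
position: [0.5141, 0.0516, 0.1485]
force: [0.1, -0.4, 0.6]
position: [0.5141, 0.0516, 0.1485]
force: [-0.1, 0.6, 0.5]
position: [0.5141, 0.0516, 0.1469]
force: [-0.4, 0.6, 1.7]
position: [0.514, 0.0516, 0.1469]
force: [0.6, -0.2, 2.0]
```

Scaled: 0.0012 m / 0.75 = 0.0016, 0.001 m / 0.75 = 0.0013.

```bash

echo '{"deltas":[[0,0,0.0013,0,0,0,0.04],[0,0,0.0016,0,0,0,0.04],[0,0,0.0016,0,0,0,0.04],[0,0,0.0016,0,0,0,0.04],[0,0,0.0016,0,0,0,0.04]]}' | python3 -m inch |sed -n '2p;4p'
echo '{"deltas":[[0,0,0,0,0,0,0.04],[0,0,0,0,0,0,0.04],[0,0,0,0,0,0,0.04],[0,0,0,0,0,0,0.04],[0,0,0,0,0,0,0.04]]}' | python3 -m inch
python3 - <<'E'
from h import *
I=robot.get_image('scene'); cv2.imwrite('pics/f2.png',cv2.resize(I[150:270,200:360],(800,600),interpolation=2))
E
```

```text
position: [0.5141, 0.0516, 0.1457]
force: [0.5, -0.3, 3.0]
time: 16.88
position: [0.514, 0.0516, 0.1457]
orientation: [[-0.984, 0.176, 0.0], [0.176, 0.984, 0.0], [-0.0, 0.0, -1.0]]
force: [-0.0, 0.9, 3.1]
grip_width: 0.0502
grasp_force: 29.8
```

View pics/f2.png

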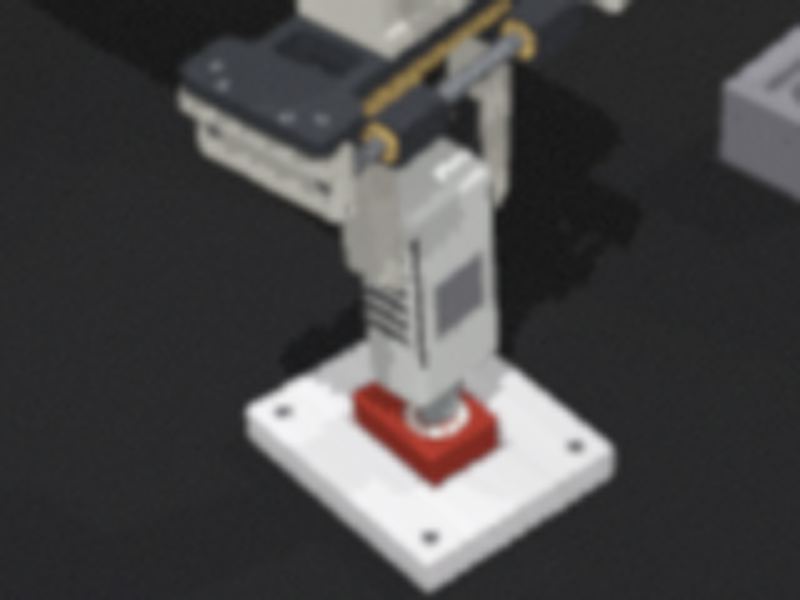

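The foot stands upright inside the ring at (438,412), with the ring visible around it. The net push is about 5.5 N, so I'm handing in.

```bash
python3 -c "from cell import robot; print(robot.hand_in())"
```

```text
the job is handed in; nothing more can be done
None
```

I handed the job in with the ringed piece seated in the nest and the durometer held upright inside its ring, steady at about 5.5 N (roughly half travel); the hand-in gave no verdict, and I viewed 11 pictures, one over the limit of 10.

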